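# Tip the corks off the sorting board

## Robot

A 7-joint arm with a two-finger parallel gripper is mounted at the origin on a cart in front of the work surface, level with it; the furniture and walls round the work are solid. World frame = base frame: x ahead of the robot, y to its left, z up, the work surface at z = 0. Lengths are in m, angles in rad, forces in N, time in s.
With the tool pointing down it reaches from about 0.425 to 0.95 m from the base axis. Payload 4.7 kg.
Tool frame: the origin (TCP) lies between the finger pads; the fingertips stand 25 mm ahead of it and the grasp point (between the pads) lies 6 mm ahead of it; z points along the fingers, y is the line along which they close (so a half turn about z gives the same grasp; the last joint's range is limited). The gripper opens to 85 mm and grips with 20 to 120 N. Pads are 22 mm wide; open, the fingers measure 114 mm over their backs; the gripper's body (76 mm by 85 mm) begins 54 mm behind the grasp point. The pads swing forward as they close: fully open they stand 13 mm farther back than shut.
Start: joints at [-1.224, 0.469, -0.049, 1.532, 0.024, 1.141, -0.082], TCP at [0.248, 0.628, 0.218] pointing down, gripper open.
Joint ranges: [-2.59, 2.59], [-0.33, 1.99], [-1.39, 1.29], [0.1, 2.45], [-1.04, 4.18], [0.21, 1.99], [-2.66, 2.66]. Speed limits (rad/s): [2.57, 2.57, 3.14, 3.14, 3.14, 3.14, 3.14].

## Interface

Orientations are given as a 3x3 rotation matrix whose columns are the frame's x, y, z axes.
In Python, from rig import * gives the robot as it stands. Calls block until the motion is done:
- movep(position, orientation): joint-space move of the TCP to a pose.
- move_l(position, attitude=None, feed=0.15, until_force=None): straight line of the TCP; attitude=None keeps the orientation; feed is the mean speed in m/s. With until_force (N) it stops when the force on the tool has changed by that much, and returns True; else False.
- move_joints(angles): joint-space move.
- command_gripper(opening, newtons=None): finger opening in m; newtons is the grip in N (None keeps the last); returns when the fingers have stopped.
- sleep(seconds).
- inverse_kinematics(position, orientation): joint angles nearest the present ones, or None.
- sense(): the state.
- camera(name): name is "scene" or "top" or "wrist"; returns (picture, depth): 384x512x3 uint8, red, green, blue; 384x512 float32, m along the optical axis (not along the pixel's ray), 0 where there is no reading.
- camera_params(name): a dict with "K" (3x3 intrinsics, pixels), "position" and "rotation" of the camera in the world; the wrist camera has in their place "tool_from_camera" (4x4, takes a point from camera to tool coordinates, whose origin is the TCP and whose axes are the flange's). Camera axes: x right, y down, z forward; pixel columns grow to the right and rows downward; lengths in m; the calibration is good to about 2 mm. The wrist camera is an equidistant fisheye: a pixel r from the principal point sees the ray r / f radians off the axis. A picture is of the moment at which its call begins: read the wrist's pose just before it. camera_params takes no time and is no camera call.
A pose or a line that the arm cannot do raises Unreachable and nothing moves.
- finish_job(): hands the job in; it is judged then, once.
The state is a dict: "time_s": time; "joint_pos": joint angles; "qd": joint speeds; "joint_efforts": joint torques, N m; "position": TCP position; "tcp_rot": TCP orientation; "wrist_force": force on the tool from outside, world axes, zero at the start; "ft_torque": the same for the moment, N m; "finger_gap": finger opening in m; "gripper_force": force on a finger pad.
Only numpy, scipy, OpenCV 4.12 (cv2) and the standard library are available. Lean on these libraries where they do the work, as an engineer would, in place of code of your own. Each camera call takes 0.05 s, during which the arm holds its last target. There are 200 camera calls.

## Task

Sort the recycling on the small wooden tip-up board: lift its steel handle just far enough that the two corks roll off into the dark wooden box at its hinged end while the brass jar lid stays lying on the board, then let the board back down. Then put the jar lid into the blue caddy (not the yellow one) and let go.

Things in the scene. Friction and masses are not known exactly. Their poses are not given: they have to be found in the camera images.
- board (a joint): tip angle of the light wooden board, rad: 0 = level, down on its rest; grows as the handle end is lifted, stop at 0.6. The corks lie still on the level board, start to roll towards the hinged end at 0.07 to 0.12 and surely roll off within a second at 0.25 to 0.3. Above 0.4 the flat lid may slide too. The hinge is free: the 0.3 kg board falls back by its weight; about 2 N lifts it.
- board_handle (a point): middle of the board's round steel handle bar, 12 mm thick, 90 mm long along own x; own -y points away from the hinge. It stands 32 mm outside the board's end lip, 85 mm above the worktop at rest, free underneath; pinch it from above, fingers closing across it (own y). The hinge line is parallel to it, 186 mm away along own +y and 30 mm lower (own z): the bar moves on an arc about it.
- board_top (a point): middle of the upper face of the light wooden board (200 mm along own x, 168 mm along own y, 10 mm thick; low rails 10 mm high at the sides, a lip 12 mm high at the handle end, open at the hinged end, own +y). 60 mm above the worktop at rest.
- cork_box (a point): middle of the inner floor of the dark open wooden box fixed at the hinged end of the board (inner 206 mm along own x, 158 mm along own y; floor 6 mm above the worktop). Corks that roll off the board fall into it by themselves.
- cork_1_center (a point): centre of a wine cork, a cylinder 23 mm thick and 45 mm long, lying on the board across the rolling direction in one of three lanes 58 mm apart (the other cork and the lid lie in the other two)
- cork_2_center (a point): centre of the second wine cork, same size, likewise on the board
- lid_center (a point): centre, half-way up, of the round flat brass jar lid, 50 mm in diameter and 16 mm high, lying flat on the board (own z up)
- blue_caddy_floor (a point): middle of the inner floor of the blue open square caddy (inner 120 x 120 mm, walls 5 mm thick, rim 50 mm above the worktop, floor 5 mm above it; own x and y along the walls). Fixed in place. A yellow caddy of the same shape stands at the other of two places and is not used.

How it is judged:
On the way, in this order (a step that is already met when the one before it is completed fails the run):
1. the board is tipped while the corks and the lid are still on it (value of joint board above 0.05 rad and x of cork_1_center in the frame of board_top between -0.1 and 0.1 m and y of cork_1_center in the frame of board_top between -0.085 and 0.085 m and z of cork_1_center in the frame of board_top between -0.005 and 0.04 m and x of cork_2_center in the frame of board_top between -0.1 and 0.1 m and y of cork_2_center in the frame of board_top between -0.085 and 0.085 m and z of cork_2_center in the frame of board_top between -0.005 and 0.04 m and x of lid_center in the frame of board_top between -0.1 and 0.1 m and y of lid_center in the frame of board_top between -0.085 and 0.085 m and z of lid_center in the frame of board_top between -0.005 and 0.04 m).
2. both corks lie in the dark box, the board is down again and the lid is still on it (value of joint board below 0.05 rad and x of cork_1_center in the frame of cork_box between -0.1 and 0.1 m and y of cork_1_center in the frame of cork_box between -0.08 and 0.08 m and z of cork_1_center in the frame of cork_box between -0.005 and 0.06 m and x of cork_2_center in the frame of cork_box between -0.1 and 0.1 m and y of cork_2_center in the frame of cork_box between -0.08 and 0.08 m and z of cork_2_center in the frame of cork_box between -0.005 and 0.06 m and x of lid_center in the frame of board_top between -0.1 and 0.1 m and y of lid_center in the frame of board_top between -0.085 and 0.085 m and z of lid_center in the frame of board_top between -0.005 and 0.04 m), for 0.2 s.
At the end, for the whole second after the job is handed in: Both corks lie in the dark wooden box, the board is down (within 0.05 rad), and the jar lid lies at rest inside the blue caddy (its centre within the walls and less than 35 mm above the floor) (x of cork_1_center in the frame of cork_box between -0.1 and 0.1 m and y of cork_1_center in the frame of cork_box between -0.08 and 0.08 m and z of cork_1_center in the frame of cork_box between -0.005 and 0.06 m and x of cork_2_center in the frame of cork_box between -0.1 and 0.1 m and y of cork_2_center in the frame of cork_box between -0.08 and 0.08 m and z of cork_2_center in the frame of cork_box between -0.005 and 0.06 m and x of lid_center in the frame of blue_caddy_floor between -0.06 and 0.06 m and y of lid_center in the frame of blue_caddy_floor between -0.06 and 0.06 m and z of lid_center in the frame of blue_caddy_floor between -0.005 and 0.035 m and value of joint board below 0.05 rad and linear speed of jar_lid below 0.03 m/s); the robot touches nothing.
It also fails if it takes over 54 s, if anything falls off the work surface, if the arm or the gripper's body presses on something with over 40 N, if the wrist force passes 120 N, or if a joint passes its speed limit or range.

## Working session

There is one attempt and no reset: what is moved stays moved. The work goes in short steps, each a Python script; the robot and the scene stay as the last script left them, time stands still between calls to the robot, and variables do not carry over. Pictures are saved under pics/ and viewed, at most 10 in all, crops included, and the job is handed in when it is done.

```bash
mkdir -p pics; ls; python3 - <<'E'
from rig import *
import cv2,numpy as np
for n in ("top","scene"):
    im,d=camera(n); np.savez(n+".npz",im=im,d=d); cv2.imwrite(f"pics/{n}0.png",im[:,:,::-1])
    p=camera_params(n); print(n,p)
E
```

```text
pics
top {'K': array([[375.15434945,   0.        , 252.93315557],
       [  0.        , 375.15434945, 192.24693136],
       [  0.        ,   0.        ,   1.        ]]), 'position': array([0.39405579, 0.18594292, 1.12209143]), 'rotation': array([[ 0.02871944, -0.99531498,  0.09232159],
       [-0.99941408, -0.02687134,  0.0211995 ],
       [-0.01861937, -0.09287633, -0.99550354]])}
scene {'K': array([[433.12011239,   0.        , 251.88622494],
       [  0.        , 433.12011239, 190.83772107],
       [  0.        ,   0.        ,   1.        ]]), 'position': array([ 0.12775708, -0.39625218,  1.17878434]), 'rotation': array([[ 0.83140651, -0.46943408,  0.29731272],
       [-0.55566181, -0.70409447,  0.44214356],
       [ 0.00177899, -0.53280636, -0.84623532]])}
```

View pics/top0.png

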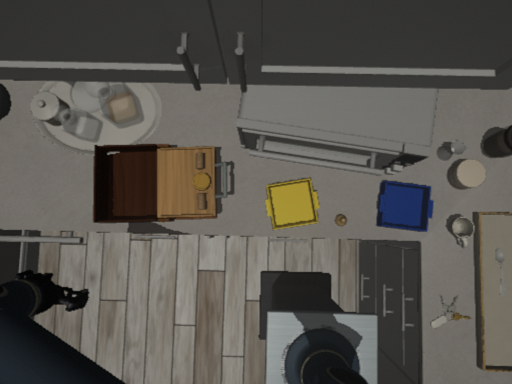

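View pics/scene0.png

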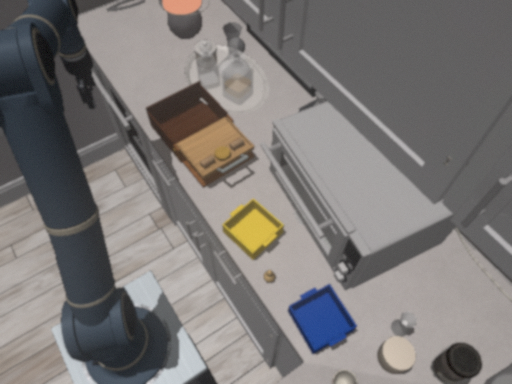

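The top view shows the board at about (188,182) with its handle at (228,178). The corks are at (200,160) and (201,200), with the lid between them at (202,181). The blue caddy is at (405,205), and the dark box lies left of the board, so the hinge is towards +y. The scene view agrees. Next I'll measure these.

```bash
cat > h.py <<'E'
import numpy as np,cv2
from rig import *
def cloud(n,im=None,d=None):
    p=camera_params(n);K=p["K"]
    if d is None: im,d=camera(n)
    v,u=np.mgrid[:384,:512]
    c=np.stack([(u-K[0,2])/K[0,0]*d,(v-K[1,2])/K[1,1]*d,d],-1)
    P=c@p["rotation"].T+p["position"]; P[d==0]=np.nan
    return im,P
def plane(n,uv,z):
    p=camera_params(n);K=p["K"]
    r=p["rotation"]@np.linalg.solve(K,[uv[0],uv[1],1.])
    return p["position"]+r*(z-p["position"][2])/r[2]
E
python3 - <<'E'
from h import *
for n in ("top","scene"):
    f=np.load(n+".npz");im,P=cloud(n,f["im"],f["d"])
    hsv=cv2.cvtColor(im,cv2.COLOR_RGB2HSV);H,S,V=[hsv[...,i].astype(int) for i in range(3)]
    X,Y,Z=P[...,0],P[...,1],P[...,2]
    def rep(name,m):
        m=cv2.morphologyEx(m.astype(np.uint8),cv2.MORPH_OPEN,np.ones((2,2),np.uint8))
        k,l,s,c=cv2.connectedComponentsWithStats(m)
        for i in range(1,k):
            if s[i,4]>25:
                w=l==i; r=cv2.minAreaRect(np.argwhere(w)[:,::-1].astype(np.float32))
                q=P[w]; rx=cv2.minAreaRect((q[:,:2][~np.isnan(q[:,0])]).astype(np.float32)) if (~np.isnan(q[:,0])).sum()>3 else None
                print(n,name,s[i],np.round(np.nanmedian(q,0),3),"zmax %.3f"%np.nanpercentile(q[:,2],95),"rect",np.round(rx[0],3),np.round(rx[1],3),round(rx[2],1))
    rep("blue",(H>105)&(H<130)&(S>150))
    rep("yellow",(H>22)&(H<32)&(S>150)&(V>120))
    reg=(Y>0.12)&(Y<0.6)&(X>0.3)&(X<0.7)
    rep("lightwood",reg&(H>8)&(H<24)&(S>80)&(V>110)&(Z>.03)&(Z<.075))
    if n=="top":
        rep("above66",reg&(Z>.066)&(S>60)&(V>60)&(Y>.2))
        rep("handle",reg&(Z>.07)&(Z<.1)&(S<60)&(Y>.18))
        u0,u1,v0,v1=85,250,130,235
        cv2.imwrite("pics/crop.png",cv2.resize(im[v0:v1,u0:u1,::-1],None,fx=4.8,fy=4.8,interpolation=cv2.INTER_CUBIC))
        print("ctr blue",plane("top",(405,205),.05), "oven", np.round(P[150:180:3,255],3).tolist())
E
```

```text
top blue [ 380  184   44   43 1534] [ 0.469 -0.232  0.007] zmax 0.024 rect [ 0.47  -0.221] [0.133 0.114] 84.4
top blue [428 201   6  17  76] [ 0.459 -0.295  0.05 ] zmax 0.053 rect [ 0.46  -0.307] [0.045 0.042] 1.9
top blue [396 227  29   5  59] [ 0.402 -0.237  0.05 ] zmax 0.054 rect [ 0.402 -0.238] [0.08  0.004] 84.4
top yellow [ 271  183   44   43 1463] [0.465 0.091 0.006] zmax 0.010 rect [0.465 0.093] [0.114 0.111] 11.1
top yellow [312 190   8  20  87] [0.476 0.028 0.049] zmax 0.053 rect [0.481 0.025] [0.058 0.022] 10.0
top yellow [267 198   7  20  81] [0.45  0.159 0.049] zmax 0.053 rect [0.452 0.16 ] [0.058 0.014] 9.9
top lightwood [ 159  150   57   68 2794] [0.511 0.417 0.061] zmax 0.071 rect [0.514 0.399] [0.191 0.161] 3.2
top above66 [159 145  10   3  26] [0.617 0.466 0.069] zmax 0.073 rect [0.618 0.469] [0.005 0.027] 4.5
top above66 [161 147  55  72 352] [0.478 0.325 0.07 ] zmax 0.075 rect [0.492 0.353] [0.134 0.263] 59.2
top above66 [161 148  40   3  90] [0.611 0.421 0.067] zmax 0.074 rect [0.611 0.419] [0.006 0.114] 1.3
top above66 [196 154   8  17 124] [0.572 0.362 0.082] z
[... 683 characters left out ...]
.001], [0.554, 0.205, -0.0], [0.544, 0.205, -0.0]]
scene blue [304 291  14   9  56] [ 0.475 -0.165  0.047] zmax 0.052 rect [ 0.474 -0.164] [0.006 0.043] 82.6
scene blue [ 292  294   64   59 2161] [ 0.466 -0.24   0.006] zmax 0.051 rect [ 0.465 -0.236] [0.131 0.135] 84.3
scene yellow [233 207  12  11  48] [0.451 0.157 0.046] zmax 0.054 rect [0.451 0.158] [0.046 0.006] 11.2
scene yellow [ 225  210   57   44 1300] [0.466 0.09  0.007] zmax 0.051 rect [0.461 0.089] [0.128 0.135] 10.1
scene lightwood [ 176  118   77   59 1995] [0.509 0.411 0.062] zmax 0.075 rect [0.514 0.396] [0.215 0.17 ] 1.8
scene lightwood [245 200  11  10  38] [0.495 0.164 0.037] zmax 0.049 rect [0.497 0.165] [0.013 0.037] 82.5
```

View pics/crop.png

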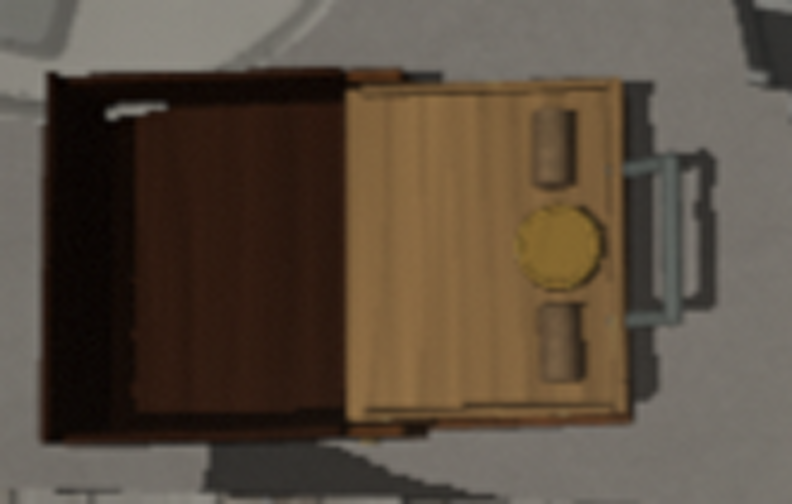

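The crop shows the bar from about (672,155) to (672,320) in the enlarged image. The corks are at (553,147) and (562,342), and the lid at (560,246) has a clear lane.

```bash
python3 - <<'E'
from h import *
f=np.load("top.npz");im,P=cloud("top",f["im"],f["d"])
c=lambda u,v,z:plane("top",(85+(u+.5)/4.8-.5,130+(v+.5)/4.8-.5),z).round(4)
print("bar",c(672,155,.09),c(672,320,.09)); print("hinge edge",c(346,90,.06),c(346,420,.06)); print("lip",c(622,80,.072),c(632,420,.072))
print("lid",c(560,246,.076),"corks",c(553,147,.08),c(562,342,.08))
m=(P[...,2]>.078)&(P[...,2]<.1)&(P[...,1]<.31)&(P[...,1]>.25)&(P[...,0]>.4)&(P[...,0]<.65)
q=P[m];b=q[q[:,1]<.296];print("bar cloud",np.c_[[np.median(b[(b[:,0]>a)&(b[:,0]<a+.02)],0) for a in np.arange(.46,.58,.02)]].round(4))
# scene: bar
f=np.load("scene.npz");im2,P2=cloud("scene",f["im"],f["d"])
m=(P2[...,2]>.078)&(P2[...,2]<.1)&(P2[...,1]<.31)&(P2[...,1]>.25)&(P2[...,0]>.4)&(P2[...,0]<.65)
b=P2[m];print("scene bar",np.median(b,0),b.min(0),b.max(0))
# obstacles near the handle, higher than 12 cm
for X in (.5,.53,.55,.57,.6):
    m=(abs(P[...,0]-X)<.008)&(P[...,2]>.12)&(P[...,1]>-.1)&(P[...,1]<.36); print(X, P[m][:,1].max() if m.any() else None, P[m][:,2].max() if m.any() else None)
E
```

```text
bar [0.5726 0.2893 0.09  ] [0.4765 0.2859 0.09  ]
hinge edge [0.6124 0.4902 0.06  ] [0.4143 0.4798 0.06  ]
lip [0.62   0.3225 0.072 ] [0.4188 0.3089 0.072 ]
lid [0.5194 0.3546 0.076 ] corks [0.5773 0.3605 0.08  ] [0.4627 0.3505 0.08  ]
bar cloud [[0.4772 0.2873 0.0898]
 [0.4909 0.2876 0.0901]
 [0.5103 0.287  0.0919]
 [0.5301 0.2892 0.0905]
 [0.5498 0.29   0.09  ]
 [0.5661 0.2905 0.0913]]
scene bar [0.51947473 0.28665334 0.0899861 ] [0.47195633 0.28043877 0.07858964] [0.57106242 0.30844624 0.09681815]
0.5 None None
0.53 -0.009589891653411786 0.23731392014941544
0.55 0.14715572339033947 0.23804821279778243
0.57 0.21723847461513085 0.23682317935664454
0.6 0.1961679783290644 0.26203935987194316
```

```bash
cat >> h.py <<'E'
from scipy.spatial.transform import Rotation as R
th=.055
B=R.from_euler('z',th).as_matrix()          # board frame
def down(flip=False):
    y=B[:,1]*(-1 if flip else 1); z=np.array([0,0,-1.]); return np.c_[np.cross(y,z),y,z]
bar=np.array([.521,.2885,.085])
hinge=bar+B@[0,.186,-.030]
def arc(a,T0,Rt0):
    M=B@R.from_euler('x',-a).as_matrix()@B.T
    return hinge+M@(T0-hinge),M@Rt0
E
python3 - <<'E'
from h import *
s=sense();print(s["time_s"],s["tcp_rot"].round(2).tolist())
T0=bar+[0,0,.010]
for f in (0,1):
    D=down(f)
    for a in (None,0,.28):
        p,r=(T0+[0,0,.1],D) if a is None else arc(a,T0,D)
        q=inverse_kinematics(p,r);print(f,a,None if q is None else np.round(q,2))
E
```

```text
0.1 [[-0.93, 0.37, -0.0], [0.37, 0.93, -0.0], [-0.0, -0.0, -1.0]]
0 None [-0.58  0.36  0.    1.76 -0.    1.03  1.05]
0 0 [-0.56  0.47 -0.02  1.85  0.01  0.82  1.04]
0 0.28 [-0.73  0.5   0.01  1.69  0.24  1.14  0.79]
1 None [-1.03  0.4   0.61  1.78 -0.26  1.04 -1.84]
1 0 [-1.    0.52  0.57  1.87 -0.37  0.85 -1.76]
1 0.28 [-1.17  0.58  0.66  1.72 -0.11  1.1  -2.03]
```

```bash
python3 - <<'E'
from h import *
D=down();T0=bar+[0,0,.010]
movep(T0+[0,0,.13],D)
command_gripper(.032,20)
hit=move_l(T0,feed=.08,until_force=8)
s=sense();print(hit,s["position"].round(4),s["wrist_force"].round(1),s["finger_gap"])
cv2.imwrite("pics/bar.png",np.vstack([camera("wrist")[0]])[:,:,::-1])
command_gripper(.0,20)
s=sense();print(s["time_s"],s["position"].round(4),s["wrist_force"].round(1),s["finger_gap"],s["gripper_force"])
E
```

```text
False [0.5213 0.2887 0.0955] [-0.1  1.  -0.8] 0.031862433932006363
4.4917 [0.521  0.2885 0.095 ] [-0.4 -0.2  0.3] -0.00023538829483932394 0.0
```

View pics/bar.png

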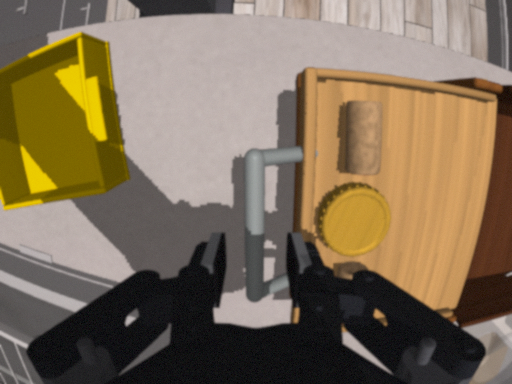

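The wrist image shows the bar at column 255 between the fingers (220 and 290), but they closed on nothing. I'll check how high the fingertips sit relative to the bar.

```bash
python3 - <<'E'
from h import *
s=sense();im,d=camera("wrist");p=camera_params("wrist");K=p["K"];T=p["tool_from_camera"]
def proj(w):
    c=np.linalg.inv(T)@np.r_[s["tcp_rot"].T@(np.array(w)-s["position"]),1]
    t=np.arctan2(np.hypot(c[0],c[1]),c[2]);a=np.arctan2(c[1],c[0]);return (K[0,2]+K[0,0]*t*np.cos(a),K[1,2]+K[1,1]*t*np.sin(a))
tip=s["position"]+s["tcp_rot"][:,2]*.025
print("tip",proj(tip),"grasp",proj(s["position"]+s["tcp_rot"][:,2]*.006),"bar mid/ends",proj(bar),proj(bar+B@[.045,0,0]),proj(bar-B@[.045,0,0]))
cv2.imwrite("pics/bar2.png",cv2.resize(im[150:384,130:390,::-1],None,fx=2.5,fy=2.5))
print(T.round(3).tolist())
im,P=cloud("top");cv2.imwrite("pics/t2.png",cv2.resize(im[130:235,140:290,::-1],None,fx=4,fy=4))
E
```

```text
tip (np.float64(255.86480861890075), np.float64(219.2756874608357)) grasp (np.float64(255.90644053946673), np.float64(230.50648240108148)) bar mid/ends (np.float64(255.8706144897123), np.float64(227.9076738430727)) (np.float64(255.82991697881613), np.float64(289.3921333927569)) (np.float64(255.91401738944052), np.float64(154.09238025862922))
[[0.0, -0.961, -0.276, 0.069], [1.0, 0.0, 0.001, -0.0], [-0.001, -0.276, 0.961, -0.158], [0.0, 0.0, 0.0, 1.0]]
```

View pics/bar2.png

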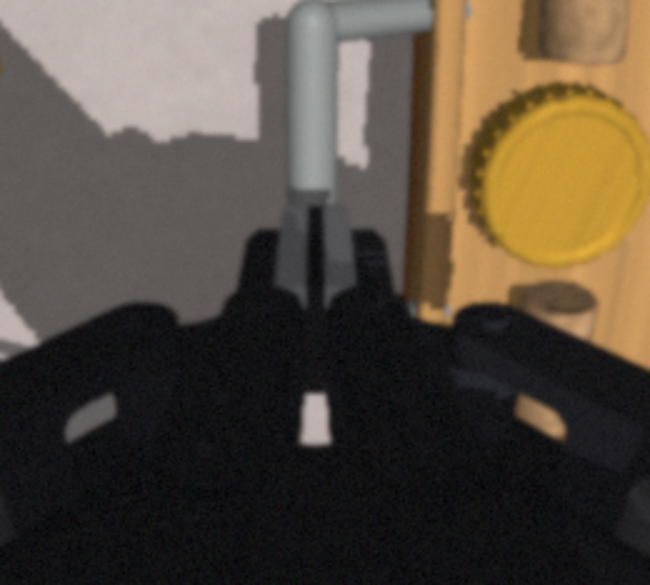

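The pads have closed just above the bar: the bar runs below the pad tips at about (315,200) in the crop. I'll open, go lower and grip again.

```bash
python3 - <<'E'
from h import *
command_gripper(.032,20)
for dz in (0.003,-.004):
    hit=move_l(bar+[0,0,dz],feed=.06,until_force=8)
    command_gripper(.0,20)
    s=sense();print(dz,hit,s["time_s"],s["position"].round(4),s["wrist_force"].round(1),s["finger_gap"],s["gripper_force"])
    if s["finger_gap"]>.008: break
    command_gripper(.032,20)
im,d=camera("wrist");cv2.imwrite("pics/bar3.png",cv2.resize(im[150:384,130:390,::-1],None,fx=2.5,fy=2.5))
E
```

```text
0.003 False 5.675 [0.5211 0.2885 0.0881] [-0.   0.4  0.6] -4.870142249299321e-05 0.0
-0.004 False 6.7583 [0.5211 0.2885 0.0811] [ 0.4  0.5 -0.8] 0.0004477721092995111 0.0
```

View pics/bar3.png

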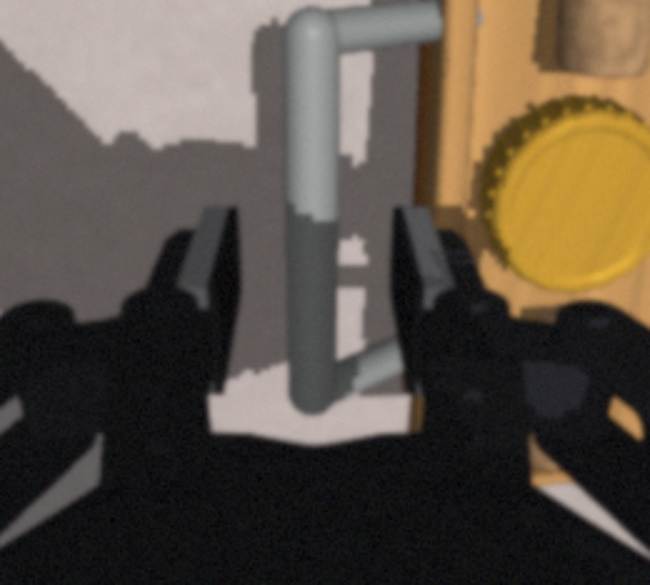

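The fingers are still above the bar, with the pad edges at about row 205 of the crop. I'll measure the heights of the pads and bar from the wrist depth image.

```bash
cat >> h.py <<'E'
def wcloud(world=True):
    s=sense();im,d=camera("wrist");p=camera_params("wrist");K=p["K"];T=p["tool_from_camera"]
    v,u=np.mgrid[:384,:512];x=(u-K[0,2])/K[0,0];y=(v-K[1,2])/K[1,1];t=np.hypot(x,y)+1e-9
    k=np.tan(t)/t*d; C=np.stack([x*k,y*k,d],-1); C[(d==0)|(t>1.4)]=np.nan
    C=C@T[:3,:3].T+T[:3,3]
    return im,C,C@s["tcp_rot"].T+s["position"]
E
python3 - <<'E'
from h import *
im,C,W=wcloud()
f=lambda a:a.round(4).tolist()
for n,(u,v) in dict(bar1=(312,60),bar2=(312,250),bar3=(312,380),lid=(560,190),lip=(430,60),padL=(230,215),padL2=(215,250),padR=(405,215),padLlow=(215,380),table=(80,60)).items():
    uu,vv=int(130+u/2.5),int(150+v/2.5); print(n,"tool",f(C[vv,uu]),"world",f(W[vv,uu]))
E
```

```text
bar1 tool [0.0379, -0.001, -0.0112] world [0.4832, 0.2854, 0.0922]
bar2 tool [-0.0039, -0.0011, -0.0123] world [0.5249, 0.2877, 0.0933]
bar3 tool [-0.0396, -0.0011, -0.0116] world [0.5606, 0.2896, 0.0926]
lid tool [0.0027, 0.06, 0.0047] world [0.515, 0.3482, 0.0763]
lip tool [0.0303, 0.0292, 0.0255] world [0.4891, 0.3161, 0.0555]
padL tool [0.0102, -0.0166, -0.0253] world [0.5117, 0.2714, 0.1063]
padL2 tool [0.0101, -0.0177, -0.0405] world [0.5119, 0.2703, 0.1215]
padR tool [0.0097, 0.0177, -0.0243] world [0.5103, 0.3057, 0.1053]
padLlow tool [-0.0093, -0.0173, -0.0529] world [0.5312, 0.2717, 0.1339]
table tool [0.0194, -0.0789, 0.0792] world [0.506, 0.2087, 0.0018]
```

The depth readings put the pad tips at tool z of about -0.024, with the pad spacing of ±17 mm matching the 32 mm gap. The stated value is +0.025, so the real tips sit about 49 mm further back than described. The bar (top 0.092) and lid (0.076) heights check out, so the tool pose itself is good. I'll use the measured tip offset.

```bash
echo "TIP=-.024   # measured tip z in the tool frame (spec says +.025)" >> h.py; python3 - <<'E'
from h import *
hit=move_l([bar[0],bar[1]-.001,.070+TIP],feed=.06,until_force=8)
s=sense();print(hit,s["position"].round(4))
if not hit:
    command_gripper(.0,20)
    s=sense();print(s["time_s"],s["position"].round(4),s["wrist_force"].round(1),s["finger_gap"],s["gripper_force"])
E
```

```text
False [0.5211 0.2876 0.046 ]
8.3083 [0.5213 0.2878 0.0465] [-0.2 -0.1  1.1] 0.011173266305123334 19.464705884456635
```

```bash
python3 - <<'E'
from h import *
command_gripper(0,40)
s=sense();T0=s["position"];R0=s["tcp_rot"];np.savez("grip.npz",T=T0,R=R0)
for a in (.07,.14,.21,.28):
    p,r=arc(a,T0,R0); move_l(p,r,feed=.06)
    s=sense();print(a,s["time_s"],s["wrist_force"].round(1),s["finger_gap"].round(4))
sleep(.8)
im,P=cloud("top");cv2.imwrite("pics/t3.png",cv2.resize(im[120:245,85:285,::-1],None,fx=4,fy=4,interpolation=cv2.INTER_CUBIC))
E
```

```text
Traceback (most recent call last):
AttributeError: 'float' object has no attribute 'round'
```

```bash
python3 - <<'E'
from h import *
g=np.load("grip.npz");T0,R0=g["T"],g["R"]
for a in (.14,.21,.28):
    p,r=arc(a,T0,R0); move_l(p,r,feed=.06)
    s=sense();print(a,s["time_s"],s["wrist_force"].round(1),round(s["finger_gap"],4))
sleep(.8)
im,P=cloud("top");cv2.imwrite("pics/t3.png",cv2.resize(im[120:245,85:285,::-1],None,fx=4,fy=4,interpolation=cv2.INTER_CUBIC))
E
```

```text
0.14 9.2667 [ 1.2  0.6 -1.7] 0.0102
0.21 9.6333 [ 1.9  0.4 -1.9] 0.0107
0.28 10.0 [ 0.3 -0.1 -2.6] 0.0105
```

View pics/t3.png

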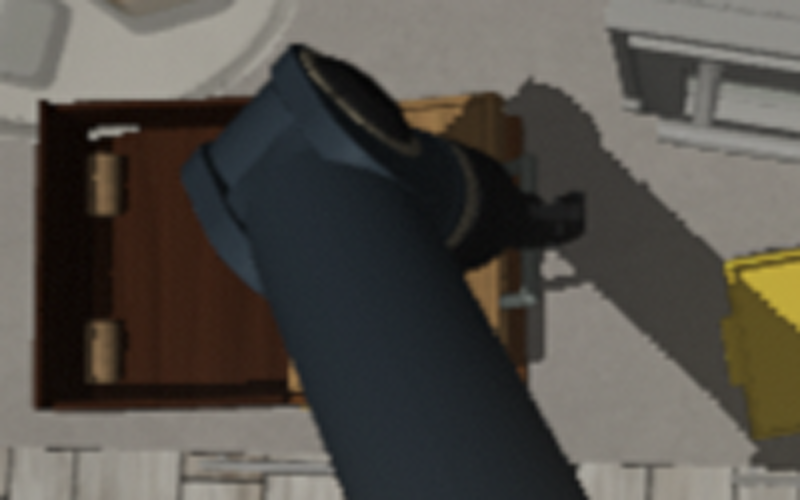

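Both corks are in the dark box, at (105,185) and (103,350) in this crop. I'll lower the board, release it and locate the lid.

```bash
python3 - <<'E'
from h import *
g=np.load("grip.npz");T0,R0=g["T"],g["R"]
for a in (.21,.14,.07,0):
    p,r=arc(a,T0,R0); move_l(p,r,feed=.06)
s=sense();print(s["time_s"],s["wrist_force"].round(1))
command_gripper(.032,20)
move_l(T0+[0,0,.07],feed=.12)
im,C,W=wcloud()
hsv=cv2.cvtColor(im,cv2.COLOR_RGB2HSV)
m=(hsv[...,0]>20)&(hsv[...,0]<32)&(hsv[...,1]>150)&(W[...,2]>.07)&(W[...,2]<.085)&(W[...,1]>.3)
q=W[m];print(m.sum(),np.median(q,0),q.min(0),q.max(0)); (c,rad)=cv2.minEnclosingCircle(q[:,:2].astype(np.float32));print(c,rad)
lipm=W[(abs(W[...,0]-.48)<.01)&(W[...,1]>.34)&(W[...,1]<.46)&(hsv[...,1]>60)];print("board z",np.nanmedian(lipm,0))
cv2.imwrite("pics/w4.png",im[:,:,::-1])
print(sense()["time_s"])
for y in (.355,.38):
  for f in (0,1):
    q=inverse_kinematics([.52,y,.04],down(f));print(None if q is None else q.round(2))
E
```

```text
12.3167 [ 1.   0.9 -0.9]
729 [0.5174137  0.35171532 0.07705388] [0.49353751 0.33053526 0.07011882] [0.54113215 0.37888358 0.07982908]
(0.5177410244941711, 0.35477036237716675) 0.024342574179172516
board z [0.47987459 0.39126497 0.06186156]
13.4417
[-0.66  0.59 -0.    1.8   0.    0.76  0.96]
[-1.17  0.7   0.73  1.83 -0.61  0.85 -1.65]
[-0.69  0.61 -0.    1.76  0.    0.77  0.93]
[-1.19  0.72  0.73  1.79 -0.61  0.87 -1.69]
```

View pics/w4.png

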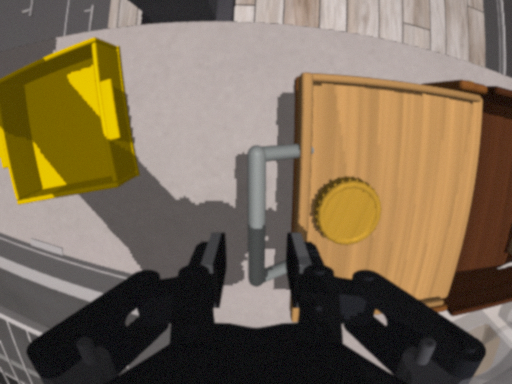

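The board is down and the lid hasn't moved, at about (0.518, 0.3545). I'll grasp it across the board's x axis, since the lip leaves too little room along y.

```bash
cat >> h.py <<'E'
def side():
    y=-B[:,0]; z=np.array([0,0,-1.]); best=None
    for sg in (1,-1):
        M=np.c_[np.cross(sg*y,z),sg*y,z]; q=inverse_kinematics([.518,.3545,.05],M)
        if q is not None and (best is None or abs(q[6])<best[0]): best=(abs(q[6]),M,q)
    return best[1],best[2]
E
python3 - <<'E'
from h import *
M,q=side();print(q.round(2))
L=np.array([.518,.3545,0])
movep(L+[0,0,.14],M)
command_gripper(.064,30)
move_l(L+[0,0,.058],feed=.12)
hit=move_l(L+[0,0,.060-.008+TIP],feed=.04,until_force=6)
z=sense()["position"][2];print(hit,z,sense()["wrist_force"].round(1))
move_l(L+[0,0,z+.004],feed=.04)
command_gripper(0,40)
s=sense();print(s["time_s"],s["finger_gap"],s["gripper_force"],s["wrist_force"].round(1))
E
```

```text
[-0.92  0.59  0.36  1.81 -0.28  0.78 -0.37]
True 0.04071278177375877 [-0.7 -0.5  6.1]
17.0667 0.04786546036063008 41.317437049001455 [-0.1 -0.1  3.7]
```

```bash
python3 - <<'E'
from h import *
for n in ("top","scene"):
    f=np.load(n+".npz");im,P=cloud(n,f["im"],f["d"])
    for y in np.arange(-.36,.22,.06):
        m=(abs(P[...,1]-y)<.03)&(P[...,2]>.07)&(P[...,0]>.4)&(P[...,0]<.8)
        q=P[m]; print(n,round(y,2),q[q[:,0].argmin()].round(3) if len(q) else None, end=' | ')
    hsv=cv2.cvtColor(im,cv2.COLOR_RGB2HSV)
    m=(hsv[...,0]>105)&(hsv[...,0]<130)&(hsv[...,1]>100)&(P[...,2]<.012)&(P[...,0]>.35)&(P[...,0]<.6)
    q=P[m];r=cv2.minAreaRect(q[:,:2].astype(np.float32));print("\nfloor",r,)
move_l(sense()["position"]+[0,0,.24],feed=.2)
s=sense();print(s["time_s"],s["finger_gap"],s["gripper_force"],s["wrist_force"].round(1))
E
```

```text
top -0.36 [ 0.612 -0.358  0.084] | top -0.3 None | top -0.24 [ 0.625 -0.21   0.254] | top -0.18 [ 0.551 -0.169  0.143] | top -0.12 [ 0.526 -0.09   0.229] | top -0.06 [ 0.526 -0.086  0.227] | top 0.0 [ 0.534 -0.028  0.23 ] | top 0.06 [0.542 0.032 0.229] | top 0.12 [0.55  0.096 0.229] | top 0.18 [0.558 0.157 0.232] | 
floor ((0.4724537134170532, -0.24679839611053467), (0.1351402848958969, 0.13152889907360077), 84.21953582763672)
scene -0.36 [ 0.608 -0.365  0.085] | scene -0.3 [ 0.605 -0.313  0.617] | scene -0.24 [ 0.593 -0.211  0.143] | scene -0.18 [ 0.547 -0.181  0.073] | scene -0.12 [ 0.523 -0.094  0.229] | scene -0.06 [ 0.524 -0.089  0.225] | scene 0.0 [ 0.532 -0.026  0.229] | scene 0.06 [0.54  0.031 0.226] | scene 0.12 [0.548 0.091 0.229] | scene 0.18 [0.555 0.152 0.229] | 
floor ((0.4641130268573761, -0.23074564337730408), (0.13223126530647278, 0.12159903347492218), 84.64981842041016)
18.4167 0.047955321235541526 41.169861014932394 [-0.2 -0.5 -0.2]
```

```bash
python3 - <<'E'
from h import *
Cd=np.array([.467,-.231,0]); Bc=R.from_euler('z',-.098).as_matrix(); z=np.array([0,0,-1.])
best=None
for sg in (1,-1):
    y=sg*Bc[:,1];M=np.c_[np.cross(y,z),y,z];q=inverse_kinematics(Cd+[0,0,.2],M)
    if q is not None and (best is None or abs(q[6])<best[0]): best=(abs(q[6]),M,q)
M=best[1];print(best[2].round(2)); np.save("M.npy",M)
s=sense(); zc=s["position"][2]
move_l([.445,.08,zc],feed=.25)
movep(Cd+[0,0,zc],M)
move_l(Cd+[0,0,.15],feed=.2)
im,C,W=wcloud();hsv=cv2.cvtColor(im,cv2.COLOR_RGB2HSV)
m=(hsv[...,0]>105)&(hsv[...,0]<130)&(hsv[...,1]>120)
q=W[m]; fl=q[q[:,2]<.012]; rim=q[(q[:,2]>.045)&(q[:,2]<.058)]
for k in (fl,rim): print(len(k),cv2.minAreaRect(k[:,:2].astype(np.float32)))
s=sense();print(s["time_s"],s["finger_gap"],s["position"])
cv2.imwrite("pics/w5.png",im[:,:,::-1])
E
```

```text
[-0.46  0.38  1.08  1.96 -0.39  1.03 -0.88]
9806 ((0.46569353342056274, -0.22690898180007935), (0.12180005013942719, 0.11476482450962067), 84.45945739746094)
3192 ((0.47469526529312134, -0.2279895842075348), (0.14812952280044556, 0.11312064528465271), 84.66661071777344)
21.7583 0.047672337263154035 [ 0.46809006 -0.23132992  0.15126965]
```

View pics/w5.png

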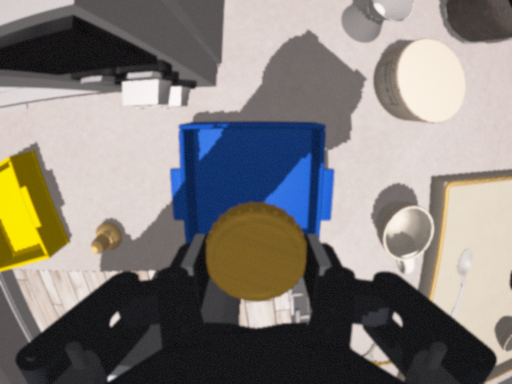

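The lid is held (256,250) and the blue caddy lies below it, centred at about (0.467, -0.229). I'll lower it and release.

```bash
python3 - <<'E'
from h import *
Cd=np.array([.467,-.229,0])
hit=move_l(Cd+[0,0,.002],feed=.1,until_force=6)
s=sense();print(hit,s["position"].round(3),s["wrist_force"].round(1))
command_gripper(.066,20)
move_l(Cd+[0,0,.18],feed=.15)
sleep(.3)
im,C,W=wcloud();hsv=cv2.cvtColor(im,cv2.COLOR_RGB2HSV)
m=(hsv[...,0]>17)&(hsv[...,0]<32)&(hsv[...,1]>130)&(abs(W[...,0]-.467)<.06)&(abs(W[...,1]+.229)<.06)
print(m.sum(),np.median(W[m],0))
im,P=cloud("scene");cv2.imwrite("pics/s6.png",cv2.resize(im[60:384,120:400,::-1],None,fx=1.8,fy=1.8))
print(sense()["time_s"],sense()["finger_gap"])
E
```

```text
False [ 0.467 -0.229  0.002] [-0.7  0.4  0.4]
1511 [ 0.47172592 -0.22922556  0.02220462]
25.4417 0.06558394331945867
```

View pics/s6.png

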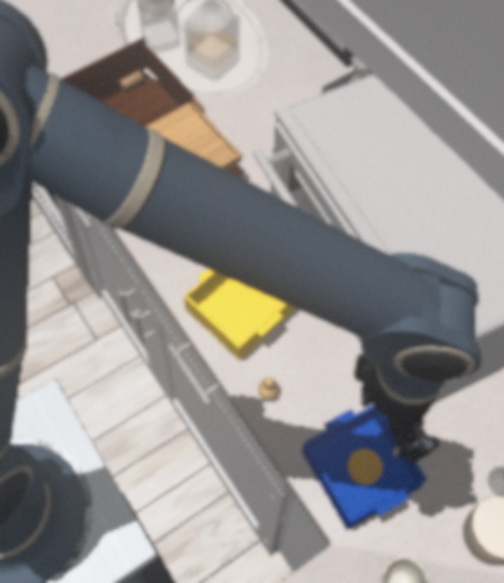

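The lid lies flat in the blue caddy at (365,466), its top at z = 0.022. The gripper is clear and the board is down.

```bash
python3 -c "
from rig import *
print(finish_job())"
```

```text
the job is handed in; nothing more can be done
None
```

I handed in the job at about 25 s: both corks are in the dark box, the board is back down, and the lid is at rest in the blue caddy. The fingertips turned out to sit about 49 mm further back than the spec says, so the first tries at the handle closed on air above it and I used the measured offset from then on.

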